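# Dry stack of a segmented vessel under its pressing weight

### The job

Stack the three wooden rings on the round steel faceplate for a dry fit, each lying flat and centred on the plate: the medium ring first, then the large one, then the small one, and last set the steel weight with the knob on top of the small ring. Set each piece down gently without dropping it, let go of it before you fetch the next, and leave the glue jar, the sanding block and the file where they are.

Things in the scene. Friction and masses are not known exactly. Their poses are not given: they have to be found in the camera images.
- faceplate: round steel faceplate on a grey foot, fixed to the bench: flat disc 140 mm in diameter, its top 30 mm above the bench (disc 10 mm thick, foot 96 mm in diameter), a small dark dot at its centre. The target of the stack. It does not turn. Origin: centre of the underside, on the bench; z up
- ring_medium: the medium of three pale wooden octagonal rings, lying flat: eight glued segments with dark joint lines. 112 mm across the outer flats, 72 mm across the flats of its open middle, so its wall is 20 mm thick; 32 mm high, about 130 g. Both wall faces are upright and flat, so it can be pinched across the wall from above, one finger inside the ring. Origin: centre of its underside; z up; the x axis is square to one flat, further flats every 45 degrees
- ring_large: the largest of three pale wooden octagonal rings, lying flat: eight glued segments with dark joint lines. 132 mm across the outer flats, 72 mm across the flats of its open middle, so its wall is 30 mm thick; 28 mm high, about 185 g. Both wall faces are upright and flat, so it can be pinched across the wall from above, one finger inside the ring. Origin: centre of its underside; z up; the x axis is square to one flat, further flats every 45 degrees
- ring_small: the smallest of three pale wooden octagonal rings, lying flat: eight glued segments with dark joint lines. 92 mm across the outer flats, 56 mm across the flats of its open middle, so its wall is 18 mm thick; 38 mm high, about 110 g. Both wall faces are upright and flat, so it can be pinched across the wall from above, one finger inside the ring. Origin: centre of its underside; z up; the x axis is square to one flat, further flats every 45 degrees
- weight: round dark steel pressing weight, a disc 80 mm in diameter and 18 mm thick, with an upright round black knob 26 mm in diameter on its centre, from 18 to 62 mm above the underside; about 600 g. Grip it by the knob. Origin: centre of its underside; z up
- glue_jar: bystander: closed brown jar with a white cap, 60 mm in diameter, 85 mm high. Origin: centre of its underside
- sanding_block: bystander: cork block 100 x 60 x 35 mm. Origin: centre of its underside
- file: bystander: flat steel file with a dark wooden handle, 270 mm long, 25 mm high, lying on the bench. Origin: on the bench under the blade, 20 mm from the handle; x points along the blade
There are look-alikes about, which are no part of the job. Leave any purple or red look-alike of the ring_large alone.

How it is judged:
By the outcome, as a careful person would: the job done as asked, in the order asked, and still so for the second after the job is handed in, with the robot touching nothing.
It also fails if it takes over 120 s, if anything falls off the work surface, if the arm or the gripper's body presses on something with over 40 N, if the wrist force passes 120 N, or if a joint passes its speed limit or range.

### The arm

A 6-joint arm with a two-finger parallel gripper is mounted at the origin on the work surface. World frame = base frame: x ahead of the robot, y to its left, z up, the work surface at z = 0. Lengths are in mm, angles in rad, forces in N, time in s.
With the tool pointing down it reaches from about 400 to 925 mm from the base axis. Payload 12.5 kg.
Tool frame: the origin (TCP) lies midway between the tips of the shut fingers; the grasp point (between the pads) lies env.grasp_offset behind it (env.grasp_offset is the distance from the TCP to the grasp point, in mm); x points along the fingers, y is the direction in which the jaws open and shut, and the axes are right-handed (so a half turn about x gives the same grasp; the last joint's range is limited). The gripper opens to 95 mm and grips with 3 to 60 N. Pads are 20 mm wide; open, the fingers measure 119 mm over their backs; the gripper's body (75 mm by 180 mm) begins 59 mm behind the grasp point.
Start: joints at [-1.269, 0.491, 1.559, -0, 1.092, -0.106], TCP at [247.893, -573.756, 214.661] pointing down, gripper open.
Joint ranges: [-3.1, 3.1], [-0.84, 2.19], [0.05, 2.79], [-1.13, 4.28], [0.06, 2.93], [-2.69, 2.69]. Speed limits (rad/s): [2.22, 2.22, 2.79, 3.14, 3.14, 3.14].

### API

Orientations are given as [roll, pitch, yaw] about the fixed x, y, z axes, in that order (R = Rz(yaw) Ry(pitch) Rx(roll)).
In Python, from cell import env gives the robot as it stands.
- The arm moves only by the tool apply_moves, never from a script. Its arguments are lists of equal length, an entry for each row: "offset": the shift along the world's x, y, z in units of 25 mm (1.0 is 25 mm), a list of three; "yaw": the turn about the world's z in units of 6 degrees (1.0 is 6 degrees); "jaw": the closure, from -1 (fully open) to 1 (shut), so that 0 is half open. A call has 1 to 20 rows; each row is the pose to reach, as a shift and turn from the pose measured when the call began; what a row does not reach only later rows make up. A row lasts 1/8 s, in which the tool goes at most 62.5 mm and 10.7 degrees, less where a joint would pass 70% of its speed; a pose out of reach is approached as far as the arm can. A call with a gripper value outside its range is refused whole. The fingers move at their own pace and stop on an object; the grip force is fixed at half the most. Time passes only in rows, so rows that repeat a pose let the fingers close. It gives the time, the measured TCP pose, the force and the opening at its end, in the units of the state.
- env.state(): the state, without advancing time (a new reading comes with each control period).
- env.read_camera(name): name is "side" or "top" or "wrist"; returns a dict with "frame" (384x512x3 uint8, red, green, blue), "fx", "fy", "cx", "cy" (pixels), "distortion" ([k1, k2, p1, p2, k3] as OpenCV has them; the pictures are not rectified), "xyz" and "rotation" of the camera in the world; the wrist camera has in their place "hand_eye" (4x4, takes a point from camera to tool coordinates, whose origin is the TCP and whose axes are the tool frame's). Camera axes: x right, y down, z forward; pixel columns grow to the right and rows downward; lengths in mm; the calibration is good to about 2 mm. A picture is of the moment at which its call begins: read the wrist's pose just before it. There is no depth.
- env.job_done(): hands the job in, once; it reports no verdict.
The state is a dict: "t": time; "joints": joint angles; "qvel": joint speeds; "tau": joint torques, N m; "eef_pos": TCP position; "tcp_rot": TCP orientation; "ft_force": force on the tool from outside, world axes, zero at the start; "moment": the same for the moment, N m; "opening": opening from 0.0 (shut) to 1.0 (fully open).
Only numpy, scipy, OpenCV 4.12 (cv2) and the standard library are available. Lean on these libraries where they do the work, as an engineer would, in place of code of your own. Each camera call takes 0.05 s, during which the arm holds its last target.

## Working session

There is one attempt and no reset: what is moved stays moved. The work goes in short steps, Python scripts to look and compute and a tool call to move; the robot and the scene stay as the last step left them, time stands still between calls to the robot, and variables do not carry over. Pictures are saved under pics/ and viewed, and the job is handed in when it is done.

Besides the shell and the picture viewer there is one more tool, called after "Request:" by a JSON object that holds its "op" and its "data", one argument or row to a line. apply_moves: Moves the arm, as the interface text tells. Its arguments: {"type":"object","properties":{"offset":{"type":"array"},"yaw":{"type":"array"},"jaw":{"type":"array"}},"required":["offset","yaw","jaw"]}

```bash
mkdir -p pics; ls
python3 - <<'E'
from cell import env
import cv2
print(env.state(), env.grasp_offset)
for n in ("top","side","wrist"):
    d=env.read_camera(n); cv2.imwrite(f"pics/{n}0.png",d["frame"][:,:,::-1])
    print(n,{k:v for k,v in d.items() if k!="frame"})
E
```

```text
pics
{'t': 0.0, 'joints': array([-1.26857481e+00,  4.91545032e-01,  1.55946893e+00, -3.37730413e-05,
        1.09171093e+00, -1.05588287e-01]), 'qvel': array([-0.00059206,  0.00062459, -0.00093724, -0.00278383,  0.0008731 ,
       -0.00165232]), 'tau': array([-1.20783579e-04, -6.12645078e+01, -2.58183450e+01,  6.93712919e-02,
        4.82155848e-02, -1.51676049e-04]), 'eef_pos': array([ 247.81771071, -573.4886262 ,  214.06407056]), 'tcp_rot': array([-1.64993609,  1.56966369,  1.89948196]), 'ft_force': array([ 0.08579294, -0.60512146, -0.24323882]), 'moment': array([ 0.01061458, -0.06774921, -0.06546238]), 'opening': 1.0003031796129087} 18.8
top {'fx': 461.32636163182144, 'fy': 461.32636163182144, 'cx': 250.98271825870606, 'cy': 193.3145320177028, 'distortion': array([-0.03977454,  0.        ,  0.        ,  0.        ,  0.        ]), 'xyz': array([4.84062153e+02, 1.25277975e+00, 1.41722587e+03]), 'rotation': array([-3.0248603, -0.0183587, -1.5487297])}
side {'fx': 454.99226740069065, 'fy': 454.99226740069065, 'cx': 251.0823462423617, 'cy': 192.172861850617, 'distortion': array([-0.12183898,  0.        ,  0.        ,  0.        ,  0.        ]), 'xyz': array([139.40143639, 700.09036296, 992.92597501]), 'rotation': array([-2.40248208,  0.00764695, -2.56033001])}
wrist {'fx': 271.8335110835947, 'fy': 271.8335110835947, 'cx': 258.7617924071443, 'cy': 199.3926939375545, 'distortion': array([-0.06164363,  0.        ,  0.        ,  0.        ,  0.        ]), 'hand_eye': array([[ 1.15160319e-03, -2.64402851e-01,  9.64411637e-01,
        -1.70217590e+02],
       [ 9.99999006e-01,  1.08891854e-03, -8.95560412e-04,
        -1.65759039e+00],
       [-8.13376984e-04,  9.64411710e-01,  2.64403842e-01,
        -7.51623140e+01],
       [ 0.00000000e+00,  0.00000000e+00,  0.00000000e+00,
         1.00000000e+00]])}
```

View pics/top0.png

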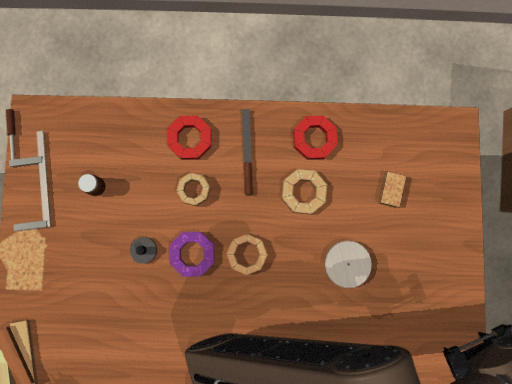

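View pics/side0.png

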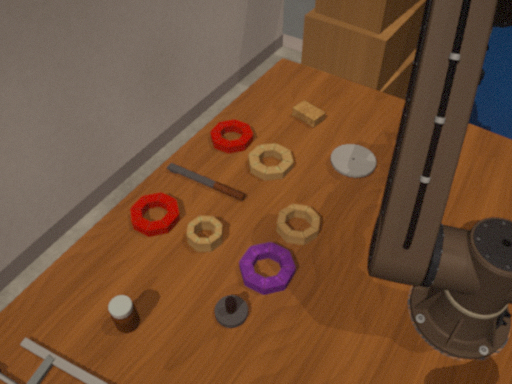

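View pics/wrist0.png

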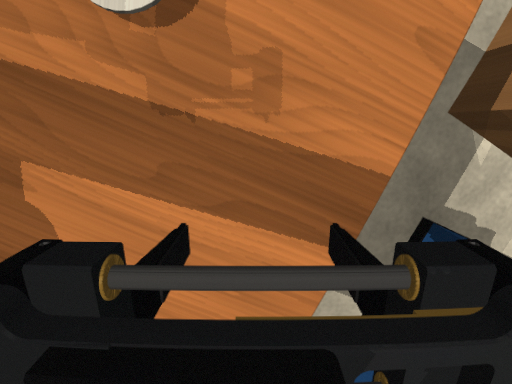

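```bash
cat > h.py <<'E'
import numpy as np, cv2
from scipy.spatial.transform import Rotation as R
def camd(d,st=None):
    K=np.array([[d["fx"],0,d["cx"]],[0,d["fy"],d["cy"]],[0,0,1]]);D=np.array(d["distortion"])
    if "xyz" in d: Rm=R.from_euler("xyz",d["rotation"]).as_matrix();t=np.array(d["xyz"])
    else:
        Rt=R.from_euler("xyz",st["tcp_rot"]).as_matrix();H=d["hand_eye"]
        Rm=Rt@H[:3,:3];t=Rt@H[:3,3]+st["eef_pos"]
    return K,D,Rm,t
def proj(c,P):
    K,D,Rm,t=c; P=np.atleast_2d(P).astype(float)
    rv=cv2.Rodrigues(Rm.T)[0]
    return cv2.projectPoints(P,rv,-Rm.T@t,K,D)[0].reshape(-1,2)
def back(c,uv,z):
    K,D,Rm,t=c
    p=cv2.undistortPoints(np.array(uv,float).reshape(-1,1,2),K,D).reshape(-1,2)
    r=np.c_[p,np.ones(len(p))]@Rm.T
    return t+r*((z-t[2])/r[:,2])[:,None]
def octo(x,y,z,yaw,flat):
    a=yaw+np.pi/8+np.arange(8)*np.pi/4; r=flat/2/np.cos(np.pi/8)
    return np.c_[x+r*np.cos(a),y+r*np.sin(a),np.full(8,z)]
E
python3 - <<'E'
import cv2,numpy as np
t=cv2.imread("pics/top0.png")
s=lambda c:cv2.resize(t[c[1]:c[1]+60,c[0]:c[0]+60],None,fx=6,fy=6,interpolation=cv2.INTER_CUBIC)
a=[s(c) for c in [(218,224),(275,162),(163,159),(113,220),(318,234)]]
a=[cv2.resize(i,(260,260)) for i in a]+[np.zeros((260,260,3),np.uint8)]
cv2.imwrite("pics/crop.png",np.vstack([np.hstack(a[:3]),np.hstack(a[3:])]))
hsv=cv2.cvtColor(t,cv2.COLOR_BGR2HSV)
for p in [(247,239),(304,175),(193,177),(247,254),(304,191),(300,230),(348,255),(143,242)]: print(p,t[p[1],p[0]],hsv[p[1],p[0]])
E
```

```text
(247, 239) [ 99 145 180] [ 17 115 180]
(304, 175) [107 158 199] [ 17 118 199]
(193, 177) [108 162 199] [ 18 117 199]
(247, 254) [ 52  87 141] [ 12 161 141]
(304, 191) [ 62 101 159] [ 12 156 159]
(300, 230) [ 61  96 156] [ 11 155 156]
(348, 255) [160 177 188] [ 18  38 188]
(143, 242) [82 86 93] [11 30 93]
```

View pics/crop.png

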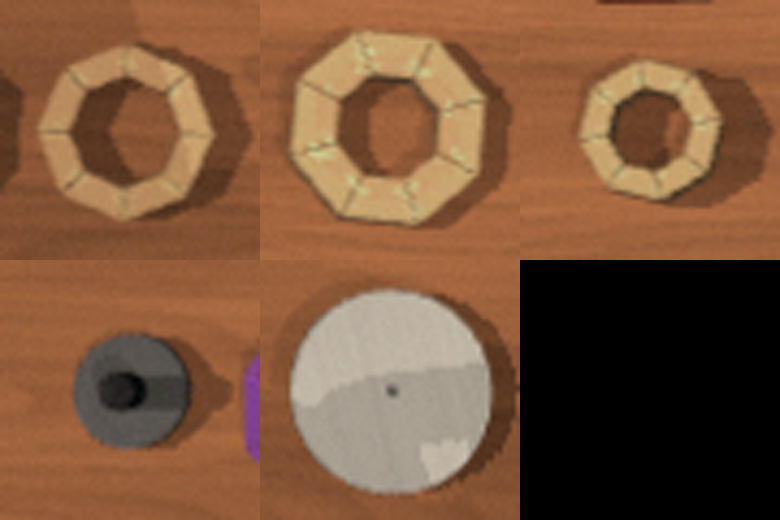

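```bash
cat > fit.py <<'E'
import numpy as np,cv2,h
from scipy.optimize import minimize
from scipy.spatial import ConvexHull
S={"medium":(112,72,32),"large":(132,72,28),"small":(92,56,38)}
def rend(c,x,y,z0,yaw,dims,org,size,k=8):
    f,fi,H=dims
    im=np.zeros((size*k,size*k),np.uint8)
    def px(P): return (((h.proj(c,P)-org+0.5)*k-0.5)*16).round().astype(np.int32)
    o=np.vstack([px(h.octo(x,y,z0,yaw,f)),px(h.octo(x,y,z0+H,yaw,f))])
    cv2.fillConvexPoly(im,cv2.convexHull(o),255,shift=4)
    # hole visible = inner top ∩ inner bottom
    a=np.zeros_like(im);b=np.zeros_like(im)
    cv2.fillConvexPoly(a,px(h.octo(x,y,z0+H,yaw,fi)),255,shift=4)
    cv2.fillConvexPoly(b,px(h.octo(x,y,z0,yaw,fi)),255,shift=4)
    im[(a>0)&(b>0)]=0
    return cv2.resize(im,(size,size),interpolation=cv2.INTER_AREA)/255.
def seg(img,org,size):
    t=cv2.cvtColor(img,cv2.COLOR_RGB2HSV).astype(float)[org[1]:org[1]+size,org[0]:org[0]+size]
    return np.clip((140-t[...,1])/30+.5,0,1)
def fit(c,img,ctr,z0,dims,size=64,yaws=None,topw=None):
    org=np.array([int(ctr[0]-size/2),int(ctr[1]-size/2)])
    m=seg(img,org,size)
    x0=h.back(c,[ctr],z0+dims[2])[0]
    best=None
    for y0 in np.radians([0,11,22,33]):
        r=minimize(lambda p:((rend(c,p[0],p[1],z0,p[2],dims,org,size)-m)**2).sum(),[x0[0],x0[1],y0],method="Nelder-Mead",options=dict(initial_simplex=[[x0[0],x0[1],y0],[x0[0]+6,x0[1],y0],[x0[0],x0[1]+6,y0],[x0[0],x0[1],y0+.2]],maxiter=150))
        if best is None or r.fun<best.fun: best=r
    return best.x,best.fun,m.sum()
E
python3 - <<'E'
from cell import env
import cv2,numpy as np,h,fit
dt=env.read_camera("top");ds=env.read_camera("side")
ct=h.camd(dt);cs=h.camd(ds)
ov={"top":dt["frame"][:,:,::-1].copy(),"side":ds["frame"][:,:,::-1].copy()}
B={n:cv2.resize(i,None,fx=4,fy=4,interpolation=cv2.INTER_CUBIC) for n,i in ov.items()}
for n,pt,ps in [("medium",(247,254),(298,225)),("large",(304,191),(271,162)),("small",(193,189),(205,234))]:
    for nm,c,d,p in (("top",ct,dt,pt),("side",cs,ds,ps)):
        x,f,m=fit.fit(c,d["frame"],p,0,fit.S[n]); yaw=np.degrees(x[2])%45
        print(n,nm,x[:2].round(1),yaw.round(1),round(f,1),round(m))
        F,fi,H=fit.S[n]
        for ff in (F,fi):
            q=((h.proj(c,h.octo(x[0],x[1],H,x[2],ff))+.5)*4).astype(int)
            cv2.polylines(B[nm],[q],True,(255,0,0),1)
print("plate",h.back(ct,[(348.3,264)],30), h.back(cs,[(353,161)],30))
print("knob",h.back(ct,[(141,250)],62),h.back(ct,[(143.2,250)],18))
print("jar,file,",h.back(ct,[(91,184),(248,195),(246,108)],0).round(),"purple",h.back(ct,[(192,254)],28).round())
cv2.imwrite("pics/ot.png",B["top"][600:1100,480:1280]);cv2.imwrite("pics/os.png",B["side"][500:1050,650:1450])
E
```

```text
medium top [464.9 -11.5] 21.9 21.8 806
medium side [464.3 -13.3] 21.6 636.0 400
large top [ 660. -183.] 40.8 17.1 1261
large side [ 659.  -185.3] 33.7 458.0 486
small top [658.4 156.9] 32.5 17.3 648
small side [658.  153.5] 41.0 466.2 343
plate [[ 441.3006298  -316.67235017   30.        ]] [[ 435.93691571 -307.52772993   30.        ]]
knob [[469.61113307 296.43427378  62.        ]] [[469.3025789  299.40381446  18.        ]]
jar,file, [[668. 475.   0.]
 [645. -12.   0.]
 [922.   1.   0.]] purple [[461. 151.  28.]]
```

View pics/ot.png

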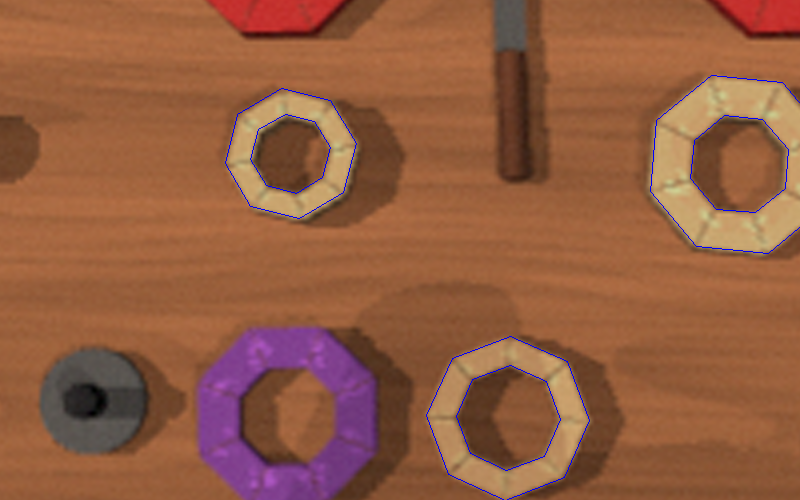

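View pics/os.png

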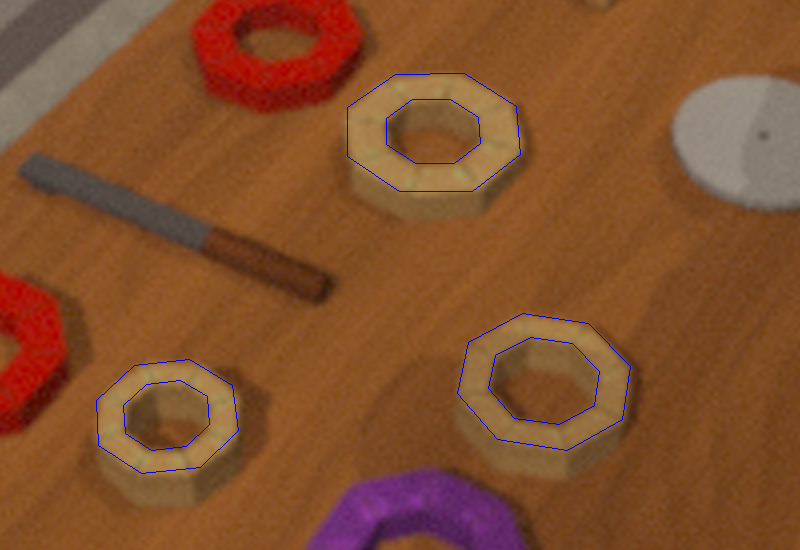

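```bash
cat > plan.py <<'E'
import numpy as np,h
from scipy.spatial.transform import Rotation as R
def info(st):
    M=R.from_euler("xyz",st["tcp_rot"]).as_matrix(); y=M[:,1]
    return M, np.degrees(np.arctan2(y[1],y[0]))
def opts(st,x,y,yaw,rad):
    M,jy=info(st); print("tcp",st["eef_pos"].round(1),"toolx",M[:,0].round(3),"jaw yaw",jy.round(1),"j",st["joints"].round(2),"op",round(st["opening"],3))
    for k in range(8):
        a=yaw+45*k
        d=(a-jy+90)%180-90
        g=np.array([x+rad*np.cos(np.radians(a)),y+rad*np.sin(np.radians(a))])
        o=(g-st["eef_pos"][:2])/25
        print("dir",round(a%360,1),"grip",g.round(1),"turn",round(d,1),"units",round(d/6,2),"off",o.round(2))
E
python3 - <<'E'
from cell import env
import plan
plan.opts(env.state(),464.9,-11.5,21.9,46)
E
```

```text
tcp [ 247.9 -573.6  214.4] toolx [-0.  0. -1.] jaw yaw -66.6 j [-1.27  0.49  1.56  0.    1.09 -0.11] op 1.001
dir 21.9 grip [507.6   5.7] turn 88.5 units 14.76 off [10.39 23.17]
dir 66.9 grip [482.9  30.8] turn -46.5 units -7.74 off [ 9.4  24.18]
dir 111.9 grip [447.7  31.2] turn -1.5 units -0.24 off [ 7.99 24.19]
dir 156.9 grip [422.6   6.5] turn 43.5 units 7.26 off [ 6.99 23.21]
dir 201.9 grip [422.2 -28.7] turn 88.5 units 14.76 off [ 6.97 21.8 ]
dir 246.9 grip [446.9 -53.8] turn -46.5 units -7.74 off [ 7.96 20.79]
dir 291.9 grip [482.1 -54.2] turn -1.5 units -0.24 off [ 9.37 20.78]
dir 336.9 grip [507.2 -29.5] turn 43.5 units 7.26 off [10.37 21.76]
```

Request:
{"op": "apply_moves", "data": {
  "offset": [
    [0.7, 1.6, 0],
    [1.6, 3.5, 0],
    [2.5, 5.5, 0],
    [3.4, 7.5, 0],
    [4.3, 9.5, 0],
    [5.2, 11.5, 0],
    [6.1, 13.5, 0],
    [7, 15.5, -0.5],
    [7.8, 17.3, -1],
    [8.5, 18.8, -1.5],
    [9, 20, -2],
    [9.37, 20.78, -2.5],
    [9.37, 20.78, -2.5],
    [9.37, 20.78, -2.5]
  ],
  "yaw": [0, 0, 0, 0, 0, 0, 0, 0, 0, -0.1, -0.2, -0.25, -0.25, -0.25],
  "jaw": [-0.47, -0.47, -0.47, -0.47, -0.47, -0.47, -0.47, -0.47, -0.47, -0.47, -0.47, -0.47, -0.47, -0.47]
}}

```text
t: 2.0
eef_pos: [482.0, -54.6, 152.1]
tcp_rot: [-1.827, 1.57, 1.697]
ft_force: [0.3, -0.3, -0.4]
opening: 0.736
```

```bash
cat >> plan.py <<'E'
def wristov(env,name,items,fn):
    """items: list of (x,y,z,yawdeg,flats list)"""
    import cv2
    st=env.state(); d=env.read_camera(name); c=h.camd(d,st)
    B=cv2.resize(d["frame"][:,:,::-1],None,fx=1.5,fy=1.5,interpolation=cv2.INTER_CUBIC)
    for x,y,z,yw,fl in items:
        for f in fl:
            q=((h.proj(c,h.octo(x,y,z,np.radians(yw),f))+.5)*1.5).astype(int)
            cv2.polylines(B,[q],True,(255,0,0),1)
    cv2.imwrite(fn,B); return d,c
E
python3 - <<'E'
from cell import env
import plan
plan.opts(env.state(),464.9,-11.5,21.9,46)
plan.wristov(env,"wrist",[(464.9,-11.5,32,21.9,(112,72))],"pics/w1.png")
E
```

```text
tcp [482.  -54.6 152.1] toolx [-0.  0. -1.] jaw yaw -68.1 j [-0.25  0.38  1.97  0.    0.8   0.94] op 0.736
dir 21.9 grip [507.6   5.7] turn -90.0 units -15.0 off [1.02 2.41]
dir 66.9 grip [482.9  30.8] turn -45.0 units -7.5 off [0.04 3.42]
dir 111.9 grip [447.7  31.2] turn 0.0 units 0.0 off [-1.37  3.43]
dir 156.9 grip [422.6   6.5] turn 45.0 units 7.5 off [-2.38  2.44]
dir 201.9 grip [422.2 -28.7] turn -90.0 units -15.0 off [-2.39  1.04]
dir 246.9 grip [446.9 -53.8] turn -45.0 units -7.5 off [-1.41  0.03]
dir 291.9 grip [482.1 -54.2] turn 0.0 units 0.0 off [0.   0.02]
dir 336.9 grip [507.2 -29.5] turn 45.0 units 7.5 off [1.01 1.  ]
```

View pics/w1.png

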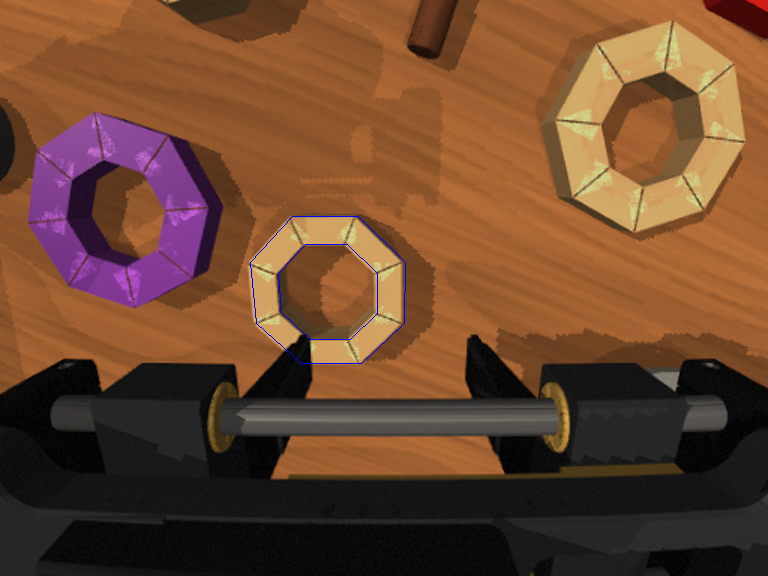

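Request:
{"op": "apply_moves", "data": {
  "offset": [
    [0, 0, -1.5],
    [0, 0, -3],
    [0, 0, -4.5],
    [0, 0, -5.3],
    [0, 0, -5.7],
    [0, 0, -5.7],
    [0, 0, -5.7],
    [0, 0, -5.7],
    [0, 0, -5.7],
    [0, 0, -5.7],
    [0, 0, -5.7],
    [0, 0, -5.7]
  ],
  "yaw": [0, 0, 0, 0, 0, 0, 0, 0, 0, 0, 0, 0],
  "jaw": [-0.47, -0.47, -0.47, -0.47, -0.47, -0.47, 0.2, 0.6, 1, 1, 1, 1]
}}

```text
t: 3.55
eef_pos: [482.0, -54.8, 9.8]
tcp_rot: [-2.638, 1.57, 0.885]
ft_force: [-1.0, 1.4, 0.3]
opening: 0.202
```

```bash
python3 - <<'E'
from cell import env
import cv2,numpy as np,h
for n,p in (("top",(348,264)),("side",(353,161))):
    d=env.read_camera(n);c=h.camd(d)
    hs=cv2.cvtColor(d["frame"],cv2.COLOR_RGB2HSV)
    m=((hs[...,1]<70)&(hs[...,2]>90)).astype(np.uint8)
    m=cv2.morphologyEx(m,cv2.MORPH_CLOSE,np.ones((5,5)))
    k,l,s,ce=cv2.connectedComponentsWithStats(m,connectivity=4); i=l[p[1],p[0]]
    cn=max(cv2.findContours((l==i).astype(np.uint8),0,1)[0],key=len)[:,0]
    P=h.back(c,cn,30)[:,:2]
    A=np.c_[2*P,np.ones(len(P))];q=np.linalg.lstsq(A,(P**2).sum(1),rcond=None)[0]
    print(n,s[i],q[:2],"R",np.sqrt(q[2]+(q[:2]**2).sum()))
    x0,y0=p[0]-40,p[1]-36
    cv2.imwrite(f"pics/pl_{n}.png",cv2.resize(d["frame"][y0:y0+72,x0:x0+80,::-1],None,fx=6,fy=6,interpolation=cv2.INTER_CUBIC))
c=h.camd(env.read_camera("side")); print(h.back(c,[(353.25,158.75)],30))
E
python3 -c "
import cv2,numpy as np
cv2.imwrite('pics/pl.png',np.vstack([cv2.resize(cv2.imread(f'pics/pl_{n}.png'),(330,297)) for n in('top','side')]))"
```

```text
top [ 325  241   46   47 1704] [ 441.70113076 -315.10850131] R 68.32557863474031
side [     0      0    512    384 135557] [ 627.75422307 -424.3399319 ] R 881.3249238506435
[[ 439.49195613 -317.17812154   30.        ]]
```

View pics/pl_top.png

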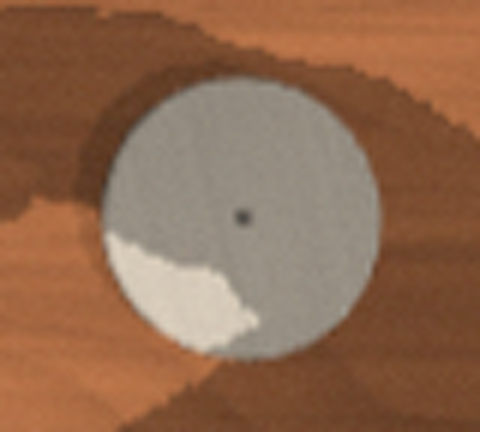

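View pics/pl_side.png

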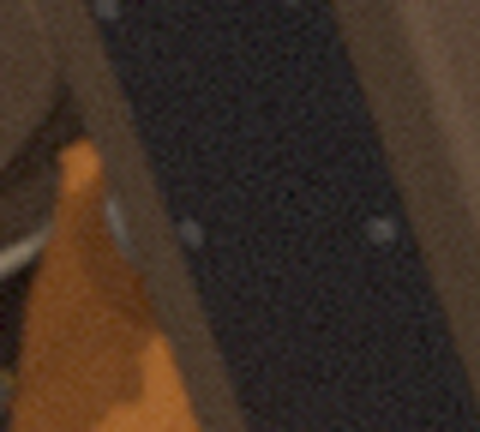

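Request:
{"op": "apply_moves", "data": {
  "offset": [
    [0, 0, 1],
    [0, 0, 2.5],
    [0, -0.5, 3.5],
    [-0.1, -1.8, 4],
    [-0.25, -3.4, 4],
    [-0.4, -5.2, 4],
    [-0.5, -7, 4],
    [-0.65, -8.8, 4],
    [-0.8, -10.3, 4],
    [-0.88, -11.4, 3.8],
    [-0.92, -12.16, 3.4],
    [-0.92, -12.16, 2.9],
    [-0.92, -12.16, 2.5],
    [-0.92, -12.16, 2.5]
  ],
  "yaw": [0, 0, 0, 0, 0, 0, 0, 0, 0, 0, 0, 0, 0, 0],
  "jaw": [1, 1, 1, 1, 1, 1, 1, 1, 1, 1, 1, 1, 1, 1]
}}

```text
t: 5.45
eef_pos: [458.9, -357.5, 71.3]
tcp_rot: [-1.351, 1.569, 2.173]
ft_force: [-0.2, -0.4, -2.3]
opening: 0.212
```

Run:
```python
from cell import env
import plan,numpy as np
st=env.state();M,jy=plan.info(st);print(st["eef_pos"],jy,st["ft_force"])
a=np.radians(jy+180); c=st["eef_pos"][:2]+46*np.array([np.cos(a),np.sin(a)]);print(c)
plan.wristov(env,"wrist",[(c[0],c[1],st["eef_pos"][2]-9.8+32,jy,(112,72)),(441.7,-315.8,30,jy,(4,))],"pics/w2.png")
plan.wristov(env,"top",[(c[0],c[1],st["eef_pos"][2]-9.8+32,jy,(112,72))],"pics/t2.png")
```

```text
[ 458.85108463 -357.46575375   71.29988398] -68.10093927576621 [-0.18068291 -0.44617976 -2.25932151]
[ 441.69434632 -314.7850048 ]
```

View pics/w2.png

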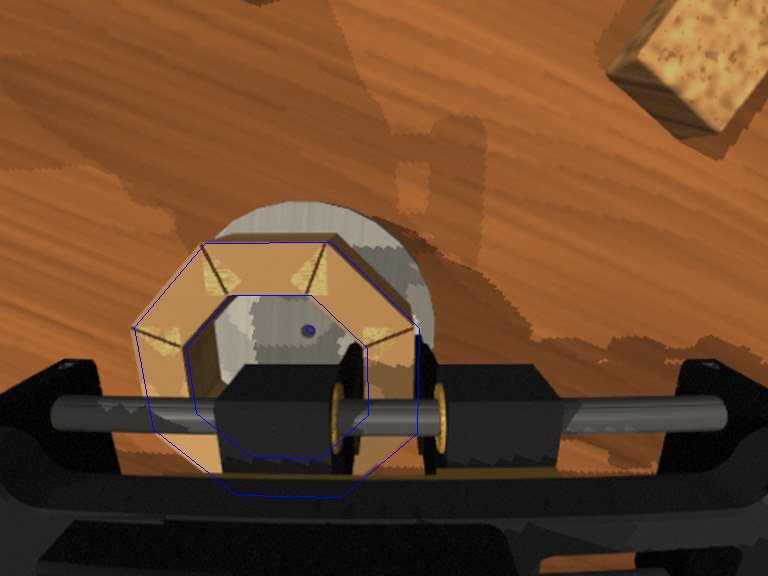

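Request:
{"op": "apply_moves", "data": {
  "offset": [
    [0, 0, -0.4],
    [0, 0, -0.8],
    [0, 0, -1.05],
    [0, 0, -1.15],
    [0, 0, -1.2],
    [0, 0, -1.24],
    [0, 0, -1.24],
    [0, 0, -1.24]
  ],
  "yaw": [0, 0, 0, 0, 0, 0, 0, 0],
  "jaw": [1, 1, 1, 1, 1, 1, 1, 1]
}}

```text
t: 6.55
eef_pos: [459.3, -358.2, 41.5]
tcp_rot: [-2.891, 1.57, 0.633]
ft_force: [-0.5, -0.7, -1.0]
opening: 0.209
```

Request:
{"op": "apply_moves", "data": {
  "offset": [
    [0, 0, -0.06],
    [0, 0, -0.1],
    [0, 0, -0.1],
    [0, 0, -0.1]
  ],
  "yaw": [0, 0, 0, 0],
  "jaw": [1, 1, 1, 1]
}}

```text
t: 7.05
eef_pos: [459.4, -358.2, 39.8]
tcp_rot: [2.577, 1.57, -0.183]
ft_force: [-1.8, 1.8, 8.4]
opening: 0.21
```

Contact (8 N). Open moderately, then rise and look.

Request:
{"op": "apply_moves", "data": {
  "offset": [
    [0, 0, 0],
    [0, 0, 0],
    [0, 0, 0],
    [0, 0, 0],
    [0, 0, 1],
    [0, 0, 2.5],
    [0, 0, 4],
    [0, 0, 4.5]
  ],
  "yaw": [0, 0, 0, 0, 0, 0, 0, 0],
  "jaw": [0.3, -0.2, -0.4, -0.4, -0.4, -0.4, -0.4, -0.4]
}}

```text
t: 8.05
eef_pos: [459.8, -358.6, 154.2]
tcp_rot: [2.102, 1.567, -0.658]
ft_force: [0.2, 0.7, -0.5]
opening: 0.699
```

Run:
```python
from cell import env
import plan,numpy as np
plan.wristov(env,"wrist",[(441.7,-315.5,62,21.9,(112,72)),(441.7,-315.5,30,22,(4,))],"pics/w3.png")
plan.opts(env.state(),660,-183,40.8,51)
```

```text
tcp [ 459.9 -358.7  154.6] toolx [ 0.003 -0.002 -1.   ] jaw yaw -68.1 j [-0.78  0.5   1.73  0.    0.91  0.41] op 0.699
dir 40.8 grip [ 698.6 -149.7] turn -71.1 units -11.85 off [9.55 8.36]
dir 85.8 grip [ 663.7 -132.1] turn -26.1 units -4.35 off [8.15 9.06]
dir 130.8 grip [ 626.7 -144.4] turn 18.9 units 3.15 off [6.67 8.57]
dir 175.8 grip [ 609.1 -179.3] turn 63.9 units 10.65 off [5.97 7.18]
dir 220.8 grip [ 621.4 -216.3] turn -71.1 units -11.85 off [6.46 5.69]
dir 265.8 grip [ 656.3 -233.9] turn -26.1 units -4.35 off [7.85 4.99]
dir 310.8 grip [ 693.3 -221.6] turn 18.9 units 3.15 off [9.34 5.48]
dir 355.8 grip [ 710.9 -186.7] turn 63.9 units 10.65 off [10.04  6.88]
```

View pics/w3.png

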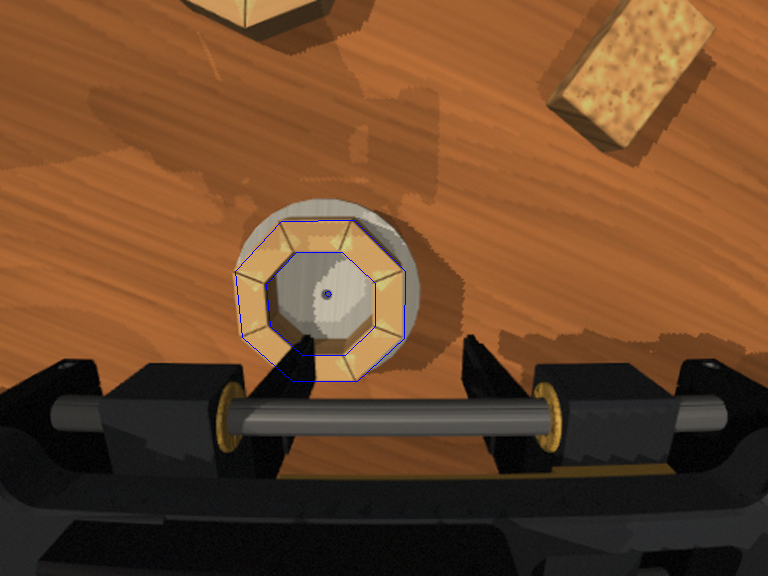

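Request:
{"op": "apply_moves", "data": {
  "offset": [
    [0.6, 0.4, 0],
    [1.8, 1.1, 0],
    [3.3, 2, 0],
    [4.9, 2.9, 0],
    [6.4, 3.8, 0],
    [7.7, 4.6, 0],
    [8.7, 5.1, 0],
    [9.34, 5.48, -0.3],
    [9.34, 5.48, -0.6],
    [9.34, 5.48, -0.6]
  ],
  "yaw": [0, 0.3, 0.8, 1.4, 2, 2.6, 3, 3.15, 3.15, 3.15],
  "jaw": [-0.6, -0.6, -0.6, -0.6, -0.6, -0.6, -0.6, -0.6, -0.6, -0.6]
}}

```text
t: 9.35
eef_pos: [692.4, -221.8, 138.0]
tcp_rot: [2.088, 1.57, -0.343]
ft_force: [-0.3, -0.4, -0.5]
opening: 0.798
```

Run:
```python
from cell import env
import plan,numpy as np
plan.wristov(env,"wrist",[(660,-183,28,40.8,(132,72))],"pics/w4.png")
plan.opts(env.state(),660,-183,40.8,51)
```

```text
tcp [ 692.5 -222.2  138.8] toolx [ 0.002 -0.001 -1.   ] jaw yaw -49.3 j [-0.4   0.71  1.35  0.    1.08  0.46] op 0.8
dir 40.8 grip [ 698.6 -149.7] turn -89.9 units -14.99 off [0.24 2.9 ]
dir 85.8 grip [ 663.7 -132.1] turn -44.9 units -7.49 off [-1.15  3.6 ]
dir 130.8 grip [ 626.7 -144.4] turn 0.1 units 0.01 off [-2.63  3.11]
dir 175.8 grip [ 609.1 -179.3] turn 45.1 units 7.51 off [-3.33  1.72]
dir 220.8 grip [ 621.4 -216.3] turn -89.9 units -14.99 off [-2.84  0.23]
dir 265.8 grip [ 656.3 -233.9] turn -44.9 units -7.49 off [-1.45 -0.47]
dir 310.8 grip [ 693.3 -221.6] turn 0.1 units 0.01 off [0.03 0.02]
dir 355.8 grip [ 710.9 -186.7] turn 45.1 units 7.51 off [0.73 1.42]
```

View pics/w4.png

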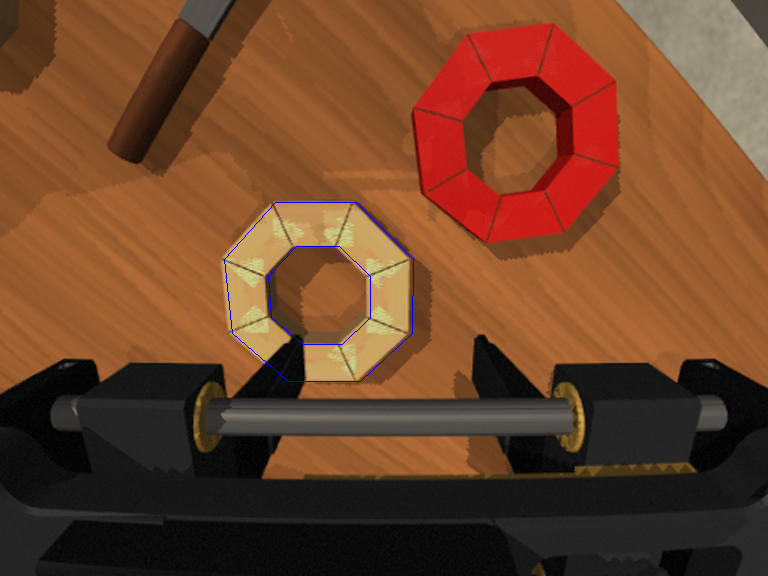

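Request:
{"op": "apply_moves", "data": {
  "offset": [
    [0, 0, -1.5],
    [0, 0, -3],
    [0, 0, -4.2],
    [0, 0, -4.9],
    [0, 0, -5.2],
    [0, 0, -5.2],
    [0, 0, -5.2],
    [0, 0, -5.2],
    [0, 0, -5.2],
    [0, 0, -5.2],
    [0, 0, -5.2],
    [0, 0, -5.2]
  ],
  "yaw": [0, 0, 0, 0, 0, 0, 0, 0, 0, 0, 0, 0],
  "jaw": [-0.6, -0.6, -0.6, -0.6, -0.6, -0.6, 0, 0.5, 1, 1, 1, 1]
}}

```text
t: 10.9
eef_pos: [692.5, -222.1, 8.9]
tcp_rot: [2.126, 1.569, -0.305]
ft_force: [-0.4, 0.6, 1.1]
opening: 0.316
```

Run:
```python
from cell import env
import plan,numpy as np,cv2,h
st=env.state();M,jy=plan.info(st);a=np.radians(jy+180); c=st["eef_pos"][:2]+51*np.array([np.cos(a),np.sin(a)]);print(st["eef_pos"],c,jy)
d,cc=plan.wristov(env,"top",[],"pics/t4.png")
x0,y0=308,224
B=cv2.resize(d["frame"][y0:y0+80,x0:x0+80,::-1],None,fx=7,fy=7,interpolation=cv2.INTER_CUBIC)
for f in (112,72):
    q=((h.proj(cc,h.octo(441.7,-315.5,62,np.radians(21.9),f))-[x0,y0]+.5)*7).astype(int);cv2.polylines(B,[q],True,(255,0,0),1)
q=((h.proj(cc,[[441.7+70*np.cos(t),-315.5+70*np.sin(t),30] for t in np.linspace(0,6.28,60)])-[x0,y0]+.5)*7).astype(int);cv2.polylines(B,[q],True,(0,0,255),1)
cv2.imwrite("pics/t4.png",B)
```

```text
[ 692.50827487 -222.09187467    8.87181877] [ 659.23893659 -183.43762354] -49.28174148971592
```

View pics/t4.png

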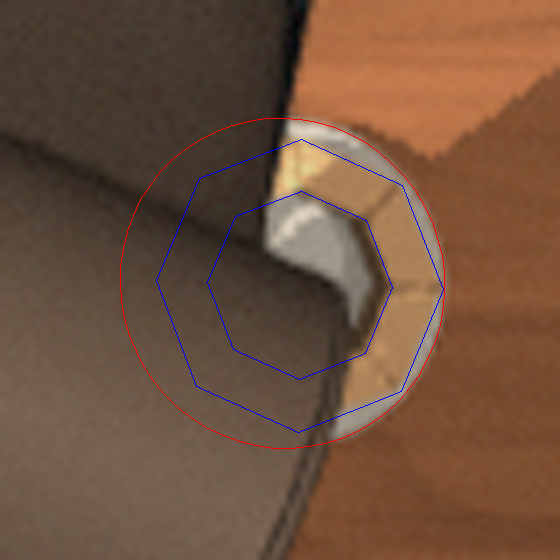

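Request:
{"op": "apply_moves", "data": {
  "offset": [
    [0, 0, 1],
    [0, 0, 2.5],
    [-0.3, -0.2, 4],
    [-1.2, -0.7, 5],
    [-2.7, -1.6, 5],
    [-4.2, -2.5, 5],
    [-5.7, -3.5, 5],
    [-7, -4.3, 5],
    [-8, -4.9, 4.6],
    [-8.7, -5.28, 4.2],
    [-8.7, -5.28, 3.6],
    [-8.7, -5.28, 3.2],
    [-8.7, -5.28, 3.2]
  ],
  "yaw": [0, 0, 0, 0, 0, 0, 0, 0, 0, 0, 0, 0, 0],
  "jaw": [1, 1, 1, 1, 1, 1, 1, 1, 1, 1, 1, 1, 1]
}}

```text
t: 12.58
eef_pos: [475.4, -353.3, 87.8]
tcp_rot: [2.898, 1.57, 0.468]
ft_force: [0.4, 0.1, -1.4]
opening: 0.313
```

Run:
```python
from cell import env
import plan,numpy as np
st=env.state();M,jy=plan.info(st);a=np.radians(jy+180); c=st["eef_pos"][:2]+51*np.array([np.cos(a),np.sin(a)]);print(st["eef_pos"],c,jy)
plan.wristov(env,"wrist",[(c[0],c[1],st["eef_pos"][2]-8.9+28,jy,(132,72)),(441.7,-315.5,62,21.9,(72,)),(441.7,-315.5,30,21.9,(4,))],"pics/w5.png")
```

```text
[ 475.40433661 -353.34822707   87.79355834] [ 442.100165   -314.72398399] -49.23008927546315
```

View pics/w5.png

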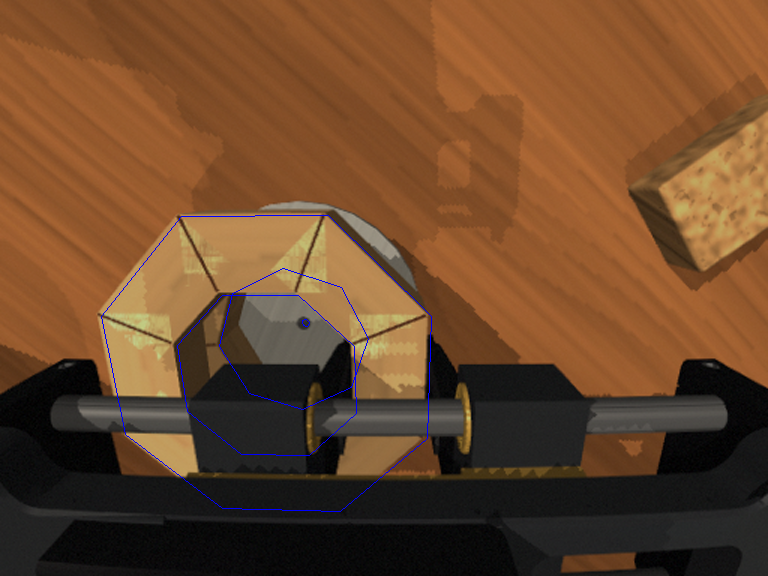

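Request:
{"op": "apply_moves", "data": {
  "offset": [
    [0, -0.02, -0.2],
    [0, -0.02, -0.4],
    [0, -0.02, -0.52],
    [0, -0.02, -0.6],
    [0, -0.02, -0.65],
    [0, -0.02, -0.68],
    [0, -0.02, -0.68],
    [0, -0.02, -0.68]
  ],
  "yaw": [0, 0, 0, 0, 0, 0, 0, 0],
  "jaw": [1, 1, 1, 1, 1, 1, 1, 1]
}}

```text
t: 13.62
eef_pos: [475.6, -354.1, 71.5]
tcp_rot: [2.278, 1.569, -0.152]
ft_force: [-0.4, 0.7, -2.6]
opening: 0.315
```

Request:
{"op": "apply_moves", "data": {
  "offset": [
    [0, 0, -0.04],
    [0, 0, -0.06],
    [0, 0, -0.06],
    [0, 0, -0.06]
  ],
  "yaw": [0, 0, 0, 0],
  "jaw": [1, 1, 1, 1]
}}

```text
t: 14.12
eef_pos: [475.7, -354.2, 70.8]
tcp_rot: [2.125, 1.568, -0.305]
ft_force: [-2.0, 2.0, 8.1]
opening: 0.311
```

Contact. Release, rise.

Request:
{"op": "apply_moves", "data": {
  "offset": [
    [0, 0, 0],
    [0, 0, 0],
    [0, 0, 0],
    [0, 0, 0],
    [0, 0, 1],
    [0, 0, 2.5],
    [0, 0, 4],
    [0, 0, 4],
    [0, 0, 4]
  ],
  "yaw": [0, 0, 0, 0, 0, 0, 0, 0, 0],
  "jaw": [0.1, -0.3, -0.5, -0.5, -0.5, -0.5, -0.5, -0.5, -0.5]
}}

```text
t: 15.25
eef_pos: [475.4, -353.9, 170.2]
tcp_rot: [2.353, 1.569, -0.077]
ft_force: [0.8, -0.5, -1.3]
opening: 0.754
```

Run:
```python
from cell import env
import plan,numpy as np
plan.wristov(env,"wrist",[(442.2,-315.7,90,40.8,(132,72)),(441.7,-315.5,62,21.9,(72,)),(441.7,-315.5,30,22,(4,))],"pics/w6.png")
plan.opts(env.state(),658.4,156.9,32.5,37)
```

```text
tcp [ 475.3 -353.8  169.8] toolx [ 0.001  0.    -1.   ] jaw yaw -49.2 j [-0.75  0.49  1.69  0.    0.96  0.11] op 0.752
dir 32.5 grip [689.6 176.8] turn 81.7 units 13.62 off [ 8.57 21.22]
dir 77.5 grip [666.4 193. ] turn -53.3 units -8.88 off [ 7.64 21.87]
dir 122.5 grip [638.5 188.1] turn -8.3 units -1.38 off [ 6.53 21.68]
dir 167.5 grip [622.3 164.9] turn 36.7 units 6.12 off [ 5.88 20.75]
dir 212.5 grip [627.2 137. ] turn 81.7 units 13.62 off [ 6.08 19.63]
dir 257.5 grip [650.4 120.8] turn -53.3 units -8.88 off [ 7.   18.98]
dir 302.5 grip [678.3 125.7] turn -8.3 units -1.38 off [ 8.12 19.18]
dir 347.5 grip [694.5 148.9] turn 36.7 units 6.12 off [ 8.77 20.11]
```

View pics/w6.png

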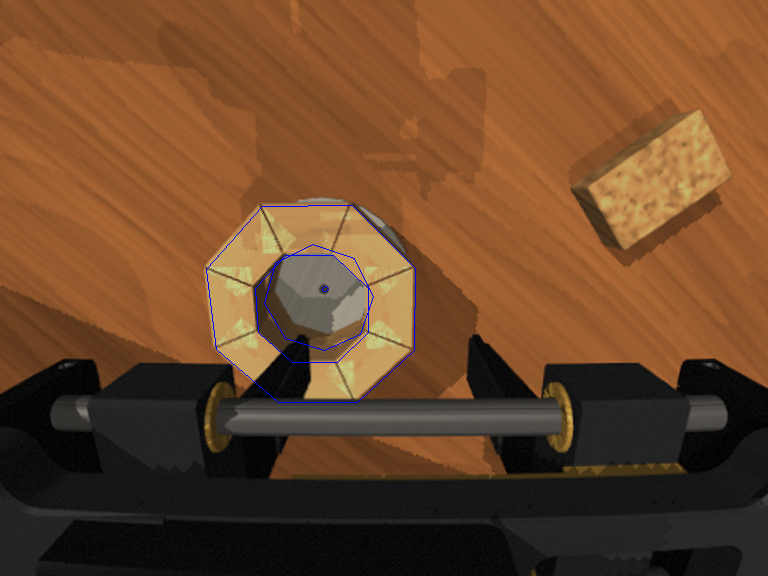

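Request:
{"op": "apply_moves", "data": {
  "offset": [
    [0.3, 0.7, 0],
    [0.8, 1.9, 0],
    [1.5, 3.5, 0],
    [2.3, 5.4, 0],
    [3.1, 7.3, 0],
    [3.9, 9.2, 0],
    [4.7, 11.1, 0],
    [5.5, 13, 0],
    [6.3, 14.8, 0],
    [7, 16.5, -0.2],
    [7.6, 18, -0.5],
    [8, 18.9, -0.8],
    [8.12, 19.18, -1],
    [8.12, 19.18, -1],
    [8.12, 19.18, -1]
  ],
  "yaw": [0, 0, -0.1, -0.3, -0.5, -0.7, -0.9, -1.1, -1.3, -1.38, -1.38, -1.38, -1.38, -1.38, -1.38],
  "jaw": [-0.26, -0.26, -0.26, -0.26, -0.26, -0.26, -0.26, -0.26, -0.26, -0.26, -0.26, -0.26, -0.26, -0.26, -0.26]
}}

```text
t: 17.18
eef_pos: [678.2, 124.5, 145.0]
tcp_rot: [2.7, 1.57, 0.124]
ft_force: [-0.5, 0.4, 0.1]
opening: 0.632
```

Run:
```python
from cell import env
import plan,numpy as np
plan.wristov(env,"wrist",[(658.4,156.9,38,32.5,(92,56))],"pics/w7.png")
plan.opts(env.state(),658.4,156.9,32.5,37)
```

```text
tcp [678.3 124.5 145.2] toolx [ 0.001  0.    -1.   ] jaw yaw -57.6 j [0.09 0.65 1.46 0.   1.03 1.09] op 0.633
dir 32.5 grip [689.6 176.8] turn -89.9 units -14.99 off [0.45 2.09]
dir 77.5 grip [666.4 193. ] turn -44.9 units -7.49 off [-0.47  2.74]
dir 122.5 grip [638.5 188.1] turn 0.1 units 0.01 off [-1.59  2.54]
dir 167.5 grip [622.3 164.9] turn 45.1 units 7.51 off [-2.24  1.62]
dir 212.5 grip [627.2 137. ] turn -89.9 units -14.99 off [-2.04  0.5 ]
dir 257.5 grip [650.4 120.8] turn -44.9 units -7.49 off [-1.11 -0.15]
dir 302.5 grip [678.3 125.7] turn 0.1 units 0.01 off [0.   0.05]
dir 347.5 grip [694.5 148.9] turn 45.1 units 7.51 off [0.65 0.98]
```

View pics/w7.png

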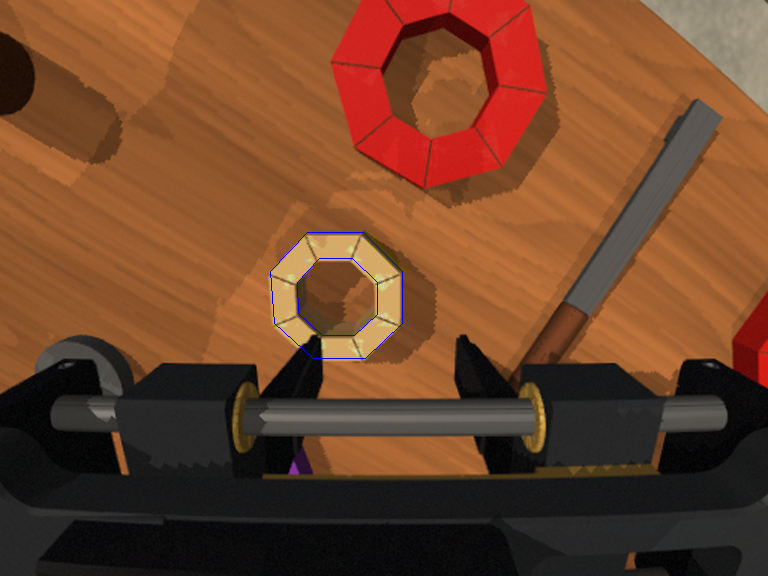

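Request:
{"op": "apply_moves", "data": {
  "offset": [
    [0, 0.04, -1.5],
    [0, 0.04, -3],
    [0, 0.04, -4.3],
    [0, 0.04, -5],
    [0, 0.04, -5.3],
    [0, 0.04, -5.3],
    [0, 0.04, -5.3],
    [0, 0.04, -5.3],
    [0, 0.04, -5.3],
    [0, 0.04, -5.3],
    [0, 0.04, -5.3],
    [0, 0.04, -5.3]
  ],
  "yaw": [0, 0, 0, 0, 0, 0, 0, 0, 0, 0, 0, 0],
  "jaw": [-0.26, -0.26, -0.26, -0.26, -0.26, -0.26, 0.2, 0.6, 1, 1, 1, 1]
}}

```text
t: 18.73
eef_pos: [678.3, 125.5, 12.8]
tcp_rot: [2.75, 1.569, 0.174]
ft_force: [0.6, -0.8, 0.9]
opening: 0.19
```

Run:
```python
from cell import env
import plan,numpy as np,cv2,h
st=env.state();M,jy=plan.info(st);a=np.radians(jy+180); c=st["eef_pos"][:2]+37*np.array([np.cos(a),np.sin(a)]);print(st["eef_pos"],c,jy)
print("shift units",((np.array([441.9,-315.5])-c)/25).round(2))
d,cc=plan.wristov(env,"top",[],"pics/t7.png")
x0,y0=308,224
B=cv2.resize(d["frame"][y0:y0+80,x0:x0+80,::-1],None,fx=7,fy=7,interpolation=cv2.INTER_CUBIC)
for f in (132,72):
    q=((h.proj(cc,h.octo(442,-315.5,90,np.radians(40.8),f))-[x0,y0]+.5)*7).astype(int);cv2.polylines(B,[q],True,(255,0,0),1)
q=((h.proj(cc,[[441.7+70*np.cos(t),-315.5+70*np.sin(t),30] for t in np.linspace(0,6.28,60)])-[x0,y0]+.5)*7).astype(int);cv2.polylines(B,[q],True,(0,0,255),1)
cv2.imwrite("pics/t7.png",B)
```

```text
[678.30534388 125.53636092  12.77630169] [658.47068494 156.77073788] -57.58336821619775
shift units [ -8.66 -18.89]
```

View pics/t7.png

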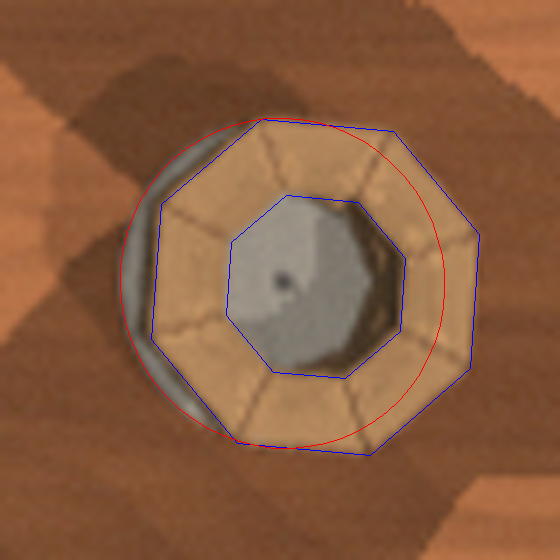

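Request:
{"op": "apply_moves", "data": {
  "offset": [
    [0, 0, 1],
    [0, 0, 2.5],
    [-0.1, -0.4, 4],
    [-0.6, -1.4, 5.2],
    [-1.4, -3, 6],
    [-2.2, -4.8, 6],
    [-3.1, -6.8, 6],
    [-4, -8.8, 6],
    [-4.9, -10.8, 6],
    [-5.8, -12.7, 6],
    [-6.7, -14.5, 6],
    [-7.5, -16.2, 5.9],
    [-8.2, -17.8, 5.6],
    [-8.66, -18.89, 5.2],
    [-8.66, -18.89, 4.7],
    [-8.66, -18.89, 4.3],
    [-8.66, -18.89, 4.3],
    [-8.66, -18.89, 4.3]
  ],
  "yaw": [0, 0, 0, 0, 0, 0, 0, 0, 0, 0, 0, 0, 0, 0, 0, 0, 0, 0],
  "jaw": [1, 1, 1, 1, 1, 1, 1, 1, 1, 1, 1, 1, 1, 1, 1, 1, 1, 1]
}}

```text
t: 21.02
eef_pos: [462.3, -346.1, 120.6]
tcp_rot: [2.611, 1.569, 0.037]
ft_force: [0.1, -0.1, -0.1]
opening: 0.19
```

Run:
```python
from cell import env
import plan,numpy as np
st=env.state();M,jy=plan.info(st);a=np.radians(jy+180); c=st["eef_pos"][:2]+37*np.array([np.cos(a),np.sin(a)]);print(st["eef_pos"],c,jy)
plan.wristov(env,"wrist",[(c[0],c[1],st["eef_pos"][2]-12.8+38,jy,(92,56)),(442,-315.5,90,40.8,(132,)),(441.7,-315.5,30,21.9,(4,))],"pics/w8.png")
```

```text
[ 462.34788069 -346.11996454  120.5542997 ] [ 442.47676108 -314.90877095] -57.51646061492112
```

View pics/w8.png

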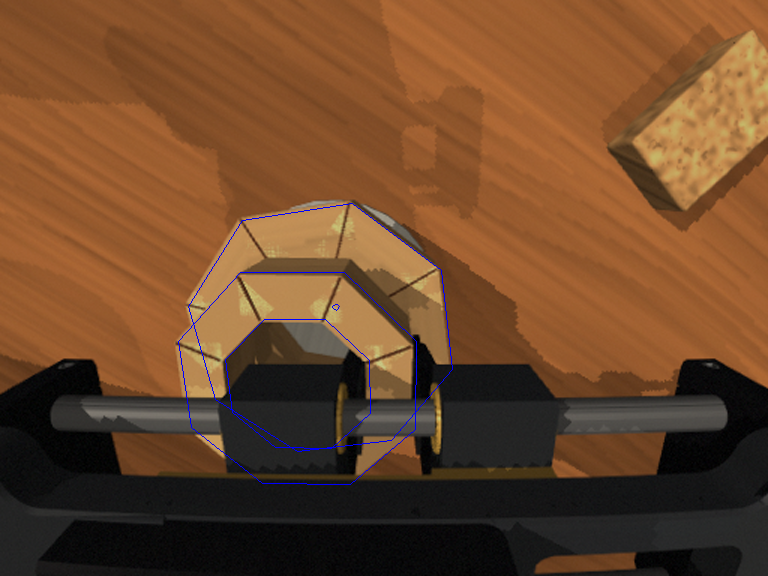

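Request:
{"op": "apply_moves", "data": {
  "offset": [
    [-0.02, -0.02, -0.2],
    [-0.02, -0.02, -0.4],
    [-0.02, -0.02, -0.55],
    [-0.02, -0.02, -0.63],
    [-0.02, -0.02, -0.68],
    [-0.02, -0.02, -0.7],
    [-0.02, -0.02, -0.7],
    [-0.02, -0.02, -0.7]
  ],
  "yaw": [0, 0, 0, 0, 0, 0, 0, 0],
  "jaw": [1, 1, 1, 1, 1, 1, 1, 1]
}}

```text
t: 22.08
eef_pos: [461.8, -346.8, 103.3]
tcp_rot: [2.465, 1.569, -0.11]
ft_force: [-0.5, -0.1, -1.5]
opening: 0.188
```

Request:
{"op": "apply_moves", "data": {
  "offset": [
    [0, 0, -0.03],
    [0, 0, -0.05],
    [0, 0, -0.05],
    [0, 0, -0.05]
  ],
  "yaw": [0, 0, 0, 0],
  "jaw": [1, 1, 1, 1]
}}

```text
t: 22.58
eef_pos: [461.9, -346.9, 102.7]
tcp_rot: [2.321, 1.568, -0.253]
ft_force: [-1.1, 1.5, 7.1]
opening: 0.188
```

Request:
{"op": "apply_moves", "data": {
  "offset": [
    [0, 0, 0],
    [0, 0, 0],
    [0, 0, 0],
    [0, 0, 0],
    [0, 0, 1],
    [0, 0, 2.5],
    [0, 0, 3.6],
    [0, 0, 3.6],
    [0, 0, 3.6]
  ],
  "yaw": [0, 0, 0, 0, 0, 0, 0, 0, 0],
  "jaw": [0.3, -0.1, -0.26, -0.26, -0.26, -0.26, -0.26, -0.26, -0.26]
}}

```text
t: 23.7
eef_pos: [461.6, -346.6, 191.9]
tcp_rot: [2.596, 1.569, 0.021]
ft_force: [-0.9, -0.7, -0.0]
opening: 0.629
```

Run:
```python
from cell import env
import plan,numpy as np
plan.wristov(env,"wrist",[(441.9,-315.6,128,32.5,(92,56)),(442,-315.5,90,40.8,(132,))],"pics/w9.png")
st=env.state(); print(st["eef_pos"])
print((np.array([469.5,297.5])-st["eef_pos"][:2])/25)
```

```text
[ 461.54241274 -346.55462054  191.59919208]
[ 0.31830349 25.76218482]
```

View pics/w9.png

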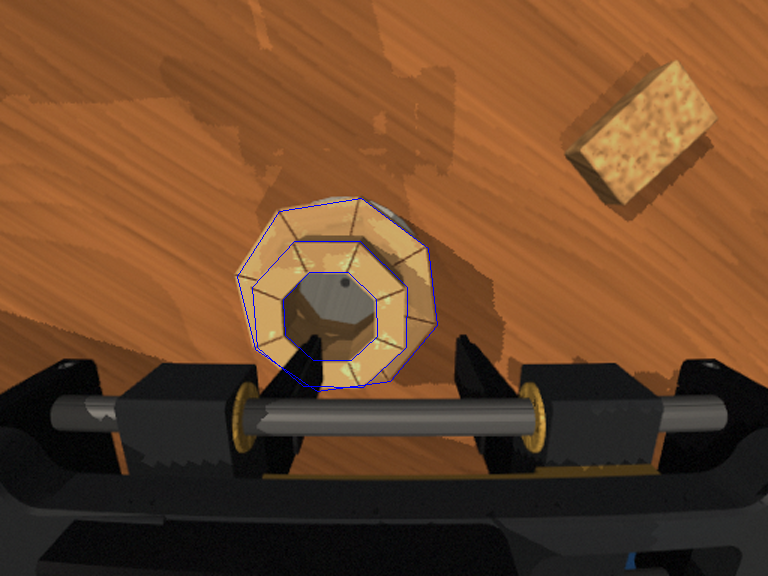

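Request:
{"op": "apply_moves", "data": {
  "offset": [
    [0.05, 0.7, 0],
    [0.1, 2, 0],
    [0.1, 3.8, 0],
    [0.1, 5.8, 0],
    [0.1, 7.8, 0],
    [0.1, 9.8, 0],
    [0.1, 11.8, 0],
    [0.1, 13.8, 0],
    [0.1, 15.8, 0],
    [0.1, 17.8, 0],
    [0.1, 19.6, 0],
    [0, 21.2, 0],
    [-0.5, 22.6, 0],
    [-1, 23.6, 0],
    [-1.2, 24, 0],
    [-1.2, 24, 0],
    [-1.2, 24, 0]
  ],
  "yaw": [0, 0, 0, 0, 0, 0, 0, 0, 0, 0, 0, 0, 0, 0, 0, 0, 0],
  "jaw": [-0.26, -0.26, -0.26, -0.26, -0.26, -0.26, -0.26, -0.26, -0.26, -0.26, -0.26, -0.26, -0.26, -0.26, -0.26, -0.26, -0.26]
}}

```text
t: 25.88
eef_pos: [431.7, 252.8, 191.5]
tcp_rot: [2.846, 1.57, 0.27]
ft_force: [0.3, 0.1, 0.0]
opening: 0.628
```

Run:
```python
from cell import env
import plan,numpy as np
print(env.state()["eef_pos"])
plan.wristov(env,"wrist",[(469.5,298,62,0,(26,)),(469.5,298,18,0,(80,))],"pics/w10.png")
```

```text
[431.71086807 252.82866691 191.46220237]
```

View pics/w10.png

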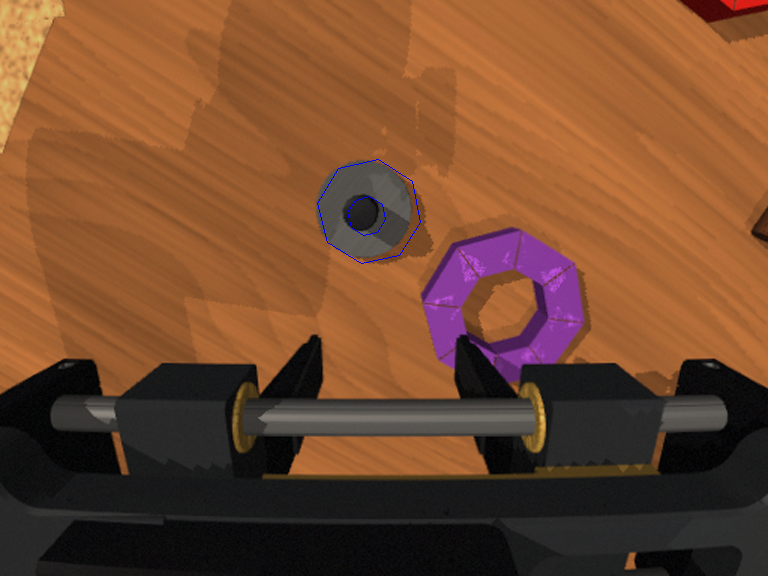

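Run:
```python
from cell import env
import plan,numpy as np,cv2,h
st=env.state();d=env.read_camera("wrist");c=h.camd(d,st)
x0,y0=200,95
cv2.imwrite("pics/k.png",cv2.resize(d["frame"][y0:y0+85,x0:x0+90,::-1],None,fx=7,fy=7,interpolation=cv2.INTER_CUBIC))
x0,y0=113,220
d=env.read_camera("top");cv2.imwrite("pics/kt.png",cv2.resize(d["frame"][y0:y0+60,x0:x0+60,::-1],None,fx=8,fy=8,interpolation=cv2.INTER_CUBIC))
```

```text
(no output)
```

View pics/k.png

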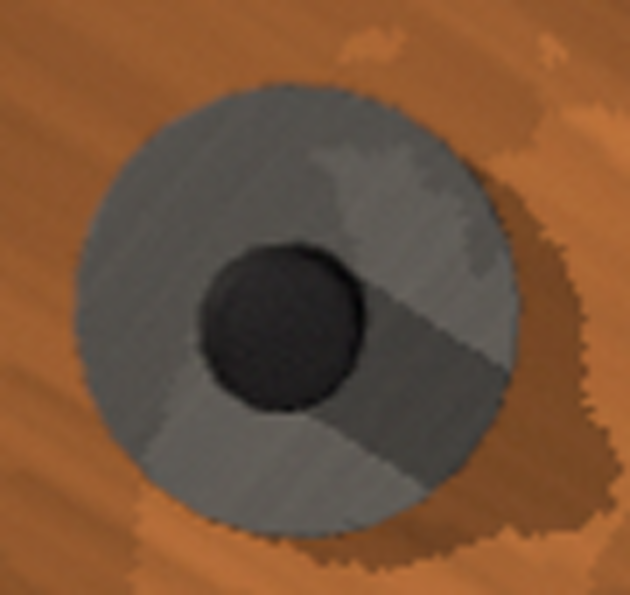

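View pics/kt.png

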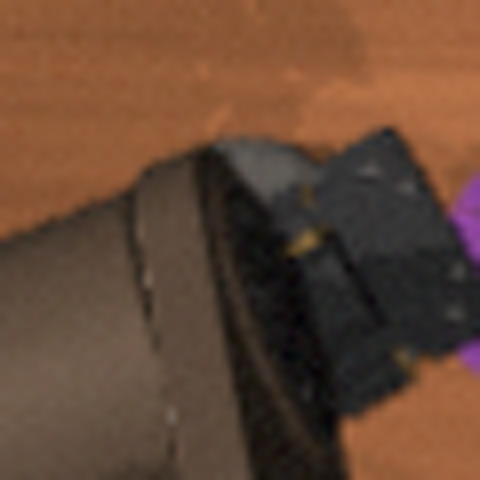

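Run:
```python
from cell import env
import numpy as np,h,plan
st=env.state();d=env.read_camera("wrist");c=h.camd(d,st)
f=lambda x,y:((x+.5)/7-.5+200,(y+.5)/7-.5+95)
print(h.back(c,[f(281,329)],62).round(1),h.back(c,[f(297,312)],18).round(1))
for t,z,r in((0,62,13),(0,18,40)):
  for P in [(470,300)]:
    q=h.proj(c,[[P[0]+r*np.cos(a),P[1]+r*np.sin(a),z] for a in np.linspace(0,6.28,90)]);q=((q-[200,95]+.5)*7-.5);print(z,q.min(0).round(),q.max(0).round())
print((np.array([0,0])),st["eef_pos"],plan.info(st)[1])
```

```text
[[469.2 303.   62. ]] [[469.5 303.5  18. ]]
62 [217. 249.] [384. 419.]
18 [90. 85.] [541. 543.]
[0 0] [431.87909096 252.7874745  191.55155   ] -57.59546853722277
```

Request:
{"op": "apply_moves", "data": {
  "offset": [
    [0.5, 0.6, 0],
    [1.1, 1.4, -0.7],
    [1.5, 1.95, -1.8],
    [1.5, 1.95, -3],
    [1.5, 1.95, -3.9],
    [1.5, 1.95, -4.2],
    [1.5, 1.95, -4.2]
  ],
  "yaw": [0, 0, 0, 0, 0, 0, 0],
  "jaw": [-0.26, -0.26, -0.26, -0.26, -0.26, -0.26, -0.26]
}}

```text
t: 26.95
eef_pos: [469.6, 301.5, 86.7]
tcp_rot: [2.913, 1.57, 0.337]
ft_force: [0.8, 0.5, 0.7]
opening: 0.627
```

Run:
```python
from cell import env
import plan,numpy as np
print(env.state()["eef_pos"],env.state()["opening"])
plan.wristov(env,"wrist",[(469.3,301.5,62,0,(26,)),(469.3,301.5,18,0,(80,))],"pics/w11.png")
```

```text
[469.56039599 301.45745771  86.6587732 ] 0.6265517937995237
```

View pics/w11.png

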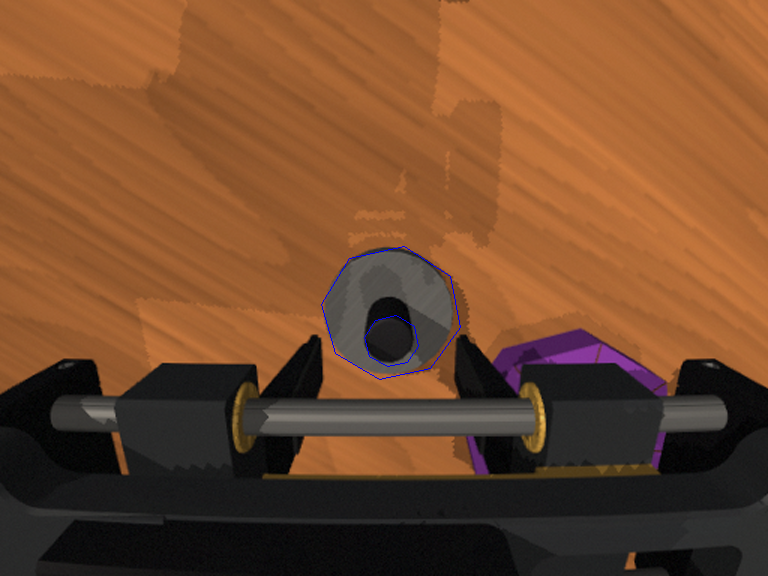

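Request:
{"op": "apply_moves", "data": {
  "offset": [
    [0, 0, -0.8],
    [0, 0, -1.6],
    [0, 0, -2.2],
    [0, 0, -2.45],
    [0, 0, -2.45],
    [0, 0, -2.45],
    [0, 0, -2.45],
    [0, 0, -2.45],
    [0, 0, -2.45],
    [0, 0, -2.45],
    [0, 0, -2.45]
  ],
  "yaw": [0, 0, 0, 0, 0, 0, 0, 0, 0, 0, 0],
  "jaw": [-0.26, -0.26, -0.26, -0.26, -0.26, 0, 0.3, 0.5, 1, 1, 1]
}}

```text
t: 28.38
eef_pos: [469.8, 301.6, 26.0]
tcp_rot: [2.95, 1.569, 0.374]
ft_force: [0.2, -1.1, 1.6]
opening: 0.268
```

Run:
```python
from cell import env
import numpy as np,cv2,h
st=env.state();print(st["eef_pos"],st["opening"]*95,(np.array([441.9,-315.5])-st["eef_pos"][:2])/25)
d=env.read_camera("top");cc=h.camd(d)
x0,y0=308,224
B=cv2.resize(d["frame"][y0:y0+80,x0:x0+80,::-1],None,fx=7,fy=7,interpolation=cv2.INTER_CUBIC)
for f,z,w in ((132,90,40.8),(92,128,32.5),(56,128,32.5)):
    q=((h.proj(cc,h.octo(442,-315.5,z,np.radians(w),f))-[x0,y0]+.5)*7).astype(int);cv2.polylines(B,[q],True,(255,0,0),1)
cv2.imwrite("pics/t11.png",B)
```

```text
[469.76946738 301.59929605  26.04824429] 25.474836139279642 [ -1.1147787  -24.68397184]
```

View pics/t11.png

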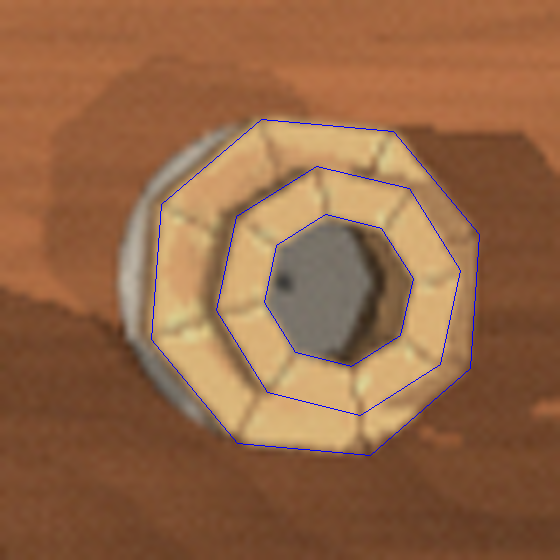

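Request:
{"op": "apply_moves", "data": {
  "offset": [
    [0, 0, 0.8],
    [0, 0, 2.2],
    [0, 0, 4],
    [0, -0.4, 5.8],
    [-0.05, -1.4, 7],
    [-0.1, -3, 7.5],
    [-0.2, -5, 7.5],
    [-0.3, -7.2, 7.5],
    [-0.4, -9.4, 7.5],
    [-0.5, -11.6, 7.5],
    [-0.6, -13.8, 7.5],
    [-0.7, -16, 7.5],
    [-0.8, -18.2, 7.5],
    [-0.9, -20.3, 7.5],
    [-1, -22.2, 7.5],
    [-1.08, -23.7, 7.5],
    [-1.11, -24.5, 7.5],
    [-1.11, -24.7, 7.3],
    [-1.11, -24.7, 7],
    [-1.11, -24.7, 7]
  ],
  "yaw": [0, 0, 0, 0, 0, 0, 0, 0, 0, 0, 0, 0, 0, 0, 0, 0, 0, 0, 0, 0],
  "jaw": [1, 1, 1, 1, 1, 1, 1, 1, 1, 1, 1, 1, 1, 1, 1, 1, 1, 1, 1, 1]
}}

```text
t: 30.92
eef_pos: [441.9, -314.5, 200.2]
tcp_rot: [-2.439, 1.568, 1.269]
ft_force: [0.2, 0.3, -7.1]
opening: 0.268
```

Run:
```python
from cell import env
import plan,numpy as np
st=env.state();print(st["eef_pos"],st["opening"],(np.array([441.9,-315.5,154])-st["eef_pos"])/25)
e=st["eef_pos"]
plan.wristov(env,"wrist",[(e[0],e[1],e[2]-26+18,0,(80,)),(442,-315.5,128,32.5,(92,))],"pics/w12.png")
plan.wristov(env,"side",[],"pics/s12.png")
```

```text
[ 441.8796606  -314.53740058  200.2271229 ] 0.2677258578084796 [ 8.13575858e-04 -3.85039768e-02 -1.84908492e+00]
```

View pics/w12.png

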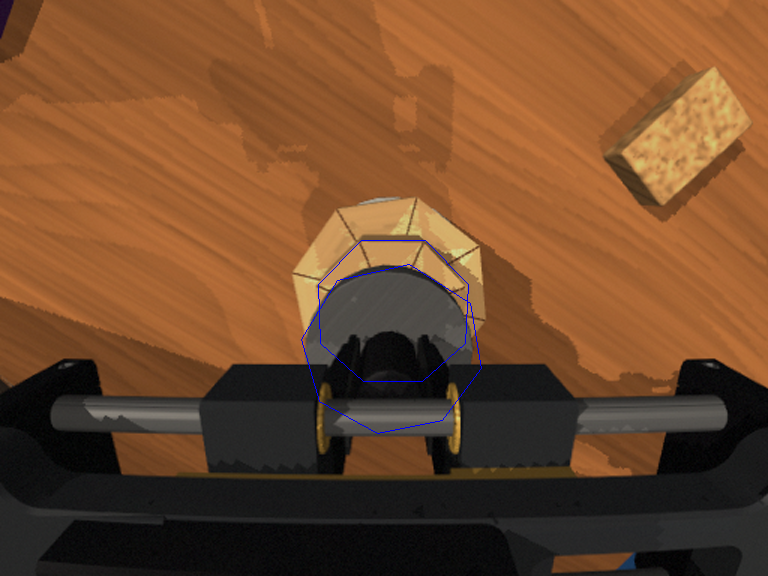

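View pics/s12.png

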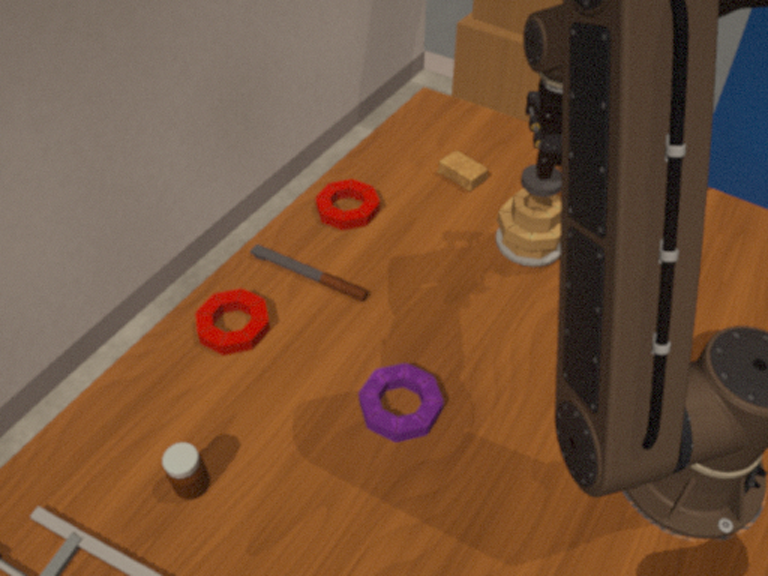

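Request:
{"op": "apply_moves", "data": {
  "offset": [
    [0, -0.02, -0.5],
    [0, -0.02, -1],
    [0, -0.02, -1.4],
    [0, -0.02, -1.6],
    [0, -0.02, -1.72],
    [0, -0.02, -1.78],
    [0, -0.02, -1.82],
    [0, -0.02, -1.82],
    [0, -0.02, -1.82]
  ],
  "yaw": [0, 0, 0, 0, 0, 0, 0, 0, 0],
  "jaw": [1, 1, 1, 1, 1, 1, 1, 1, 1]
}}

```text
t: 32.15
eef_pos: [442.3, -315.6, 155.7]
tcp_rot: [2.99, 1.568, 0.415]
ft_force: [-0.4, 0.8, -6.9]
opening: 0.274
```

Request:
{"op": "apply_moves", "data": {
  "offset": [
    [0, 0, -0.03],
    [0, 0, -0.05],
    [0, 0, -0.07],
    [0, 0, -0.07],
    [0, 0, -0.07]
  ],
  "yaw": [0, 0, 0, 0, 0],
  "jaw": [1, 1, 1, 1, 1]
}}

```text
t: 32.78
eef_pos: [442.3, -315.6, 154.1]
tcp_rot: [2.96, 1.568, 0.384]
ft_force: [0.1, 0.8, -4.0]
opening: 0.266
```

Request:
{"op": "apply_moves", "data": {
  "offset": [
    [0, 0, -0.02],
    [0, 0, -0.03],
    [0, 0, -0.03],
    [0, 0, -0.03]
  ],
  "yaw": [0, 0, 0, 0],
  "jaw": [1, 1, 1, 1]
}}

```text
t: 33.28
eef_pos: [442.3, -315.6, 154.0]
tcp_rot: [2.731, 1.568, 0.156]
ft_force: [-3.0, 2.7, 5.6]
opening: 0.271
```

Firm contact (weight's 6 N unloaded plus some). Release and rise.

Request:
{"op": "apply_moves", "data": {
  "offset": [
    [0, 0, 0],
    [0, 0, 0],
    [0, 0, 0],
    [0, 0, 0],
    [0, 0, 0.8],
    [0, 0, 2],
    [0, 0, 3.2],
    [0, 0, 4],
    [0, 0, 4],
    [0, 0, 4]
  ],
  "yaw": [0, 0, 0, 0, 0, 0, 0, 0, 0, 0],
  "jaw": [0.3, 0, -0.2, -0.2, -0.2, -0.2, -0.2, -0.2, -0.2, -0.2]
}}

```text
t: 34.52
eef_pos: [442.0, -315.4, 253.1]
tcp_rot: [3.134, 1.569, 0.559]
ft_force: [-0.5, 0.3, -0.3]
opening: 0.603
```

Request:
{"op": "apply_moves", "data": {
  "offset": [
    [0, 0.4, 0],
    [0, 1.4, 0],
    [0.2, 3, 0],
    [0.5, 5, 0],
    [0.8, 7, 0],
    [1, 9, 0],
    [1, 10, 0],
    [1, 10, 0]
  ],
  "yaw": [0, 0, 0, 0, 0, 0, 0, 0],
  "jaw": [-0.2, -0.2, -0.2, -0.2, -0.2, -0.2, -0.2, -0.2]
}}

```text
t: 35.52
eef_pos: [466.4, -63.0, 253.1]
tcp_rot: [-2.998, 1.569, 0.713]
ft_force: [-0.0, -0.3, -0.3]
opening: 0.596
```

Run:
```python
from cell import env
import numpy as np,cv2,h
st=env.state();print(st["eef_pos"])
out=[]
for n,x0,y0 in (("top",308,224),("side",315,100)):
    d=env.read_camera(n);cc=h.camd(d)
    B=cv2.resize(d["frame"][y0:y0+80,x0:x0+80,::-1],None,fx=5,fy=5,interpolation=cv2.INTER_CUBIC);A=B.copy()
    for f,z,w in ((132,90,40.8),(92,128,32.5)):
        q=((h.proj(cc,h.octo(442,-315.5,z,np.radians(w),f))-[x0,y0]+.5)*5).astype(int);cv2.polylines(B,[q],True,(255,0,0),1)
    for r,z in ((40,146),(13,190)):
        q=((h.proj(cc,[[442+r*np.cos(t),-315.5+r*np.sin(t),z] for t in np.linspace(0,6.28,60)])-[x0,y0]+.5)*5).astype(int);cv2.polylines(B,[q],True,(0,0,255),1)
    out.append(B)
    cv2.imwrite(f"pics/full_{n}.png",d["frame"][:,:,::-1])
cv2.imwrite("pics/fin.png",np.hstack(out))
```

```text
[466.35006443 -62.97782455 253.05790132]
```

View pics/fin.png

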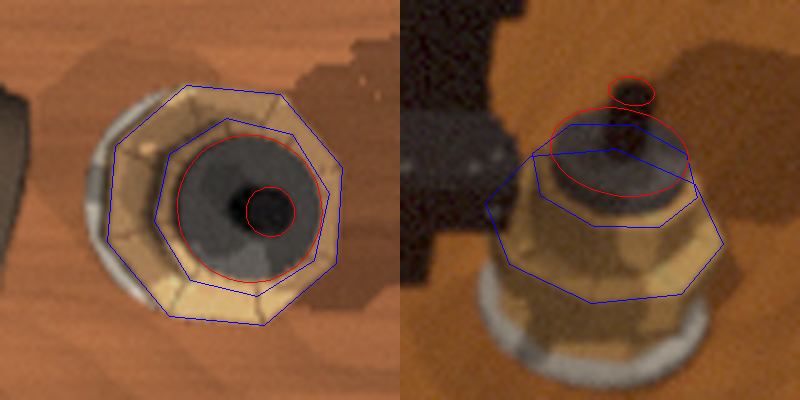

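View pics/full_top.png

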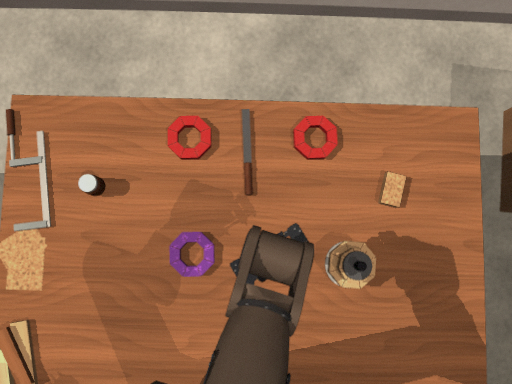

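```bash
python3 -c "
from cell import env
print(env.job_done())"
```

```text
the job is handed in; nothing more can be done
None
```

The stack is on the faceplate in the order you asked: medium ring, large ring, small ring, then the weight on top. I let go of each piece before fetching the next. Contact force when setting each piece down stayed below about 10 N, and I handed the job in at about 35 s of the 120 s.

- **Last check:** the final top image shows the large and small rings and the weight lying flat on their predicted outlines, within about 1–2 mm of the plate centre. I checked the medium ring the same way before covering it. The gripper was open and clear of the stack.
- **Bystanders:** the glue jar, sanding block, file and the red and purple look-alikes show at the same places in the top image as at the start.
- **Disagreements:** the wrist and top cameras differed by about 3 mm on where the weight stood, and closing the gripper on the knob took most of that up. In the final side image, the rough overlay sits a pixel or two off the pieces. I took that to be the roughly 2 mm calibration error, because the top view fits well.

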